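# Clear a stuck plug from a sleeve with the push rod

### The arm

A 6-joint arm with a two-finger parallel gripper is mounted at the origin on the work surface. World frame = base frame: x ahead of the robot, y to its left, z up, the work surface at z = 0. Lengths are in m, angles in rad, forces in N, time in s.
With the tool pointing down it reaches from about 0.35 to 0.775 m from the base axis. Payload 7.3 kg.
Tool frame: the origin (TCP) lies between the finger pads; the fingertips stand 14 mm ahead of it and the grasp point (between the pads) lies 5 mm behind it; z points along the fingers, y is the direction in which the jaws open and shut (so a half turn about z gives the same grasp; the last joint's range is limited). The gripper opens to 92 mm and grips with 3 to 60 N. Pads are 19 mm wide; open, the fingers measure 130 mm over their backs; the gripper's body (75 mm by 190 mm) begins 47 mm behind the grasp point.
Start: joints at [1.023, 0.342, 1.524, -0, 1.275, -0.146], TCP at [0.205, 0.483, 0.241] pointing down, gripper open.
Joint ranges: [-2.53, 2.53], [-0.77, 2.02], [0.04, 2.7], [-1, 4.14], [0.28, 2.66], [-3.11, 3.11]. Speed limits (rad/s): [2.57, 2.57, 3.14, 3.14, 3.14, 3.14].

### API

Orientations are given as a unit quaternion [w, x, y, z].
In Python, from station import env gives the robot as it stands.
- The arm moves only by the tool apply_moves, never from a script. Its argument "increments" is a list that holds one entry, the list of rows, each a list of 6 numbers: the shift along the world's x, y, z in units of 25 mm (1.0 is 25 mm), then the turn, a rotation vector about the world's x, y, z in units of 6 degrees (1.0 is 6 degrees). In form: [[[tx, ty, tz, wx, wy, wz], ...]]. A call has 1 to 12 rows; each row is the pose to reach, as a shift and turn from the pose measured when the call began; what a row does not reach only later rows make up. A row lasts 1/12 s, in which the tool goes at most 41.7 mm and 7.16 degrees, less where a joint would pass 70% of its speed; a pose out of reach is approached as far as the arm can. A call with a gripper value outside its range is refused whole. "hand" is the opening, from 0 (shut) to 1 (fully open), set as the call begins (left out, the last holds). The fingers move at their own pace and stop on an object; "force" is the grip in N (left out, the last holds). Time passes only in rows, so rows that repeat a pose let the fingers close. It gives the time, the measured TCP pose, the force and the opening at its end, in the units of the state.
- env.read_state(): the state, without advancing time (a new reading comes with each control period).
- env.snapshot(name): name is "side" or "top"; returns the picture (384x512x3 uint8, blue, green, red); there is no depth.
- env.camera_params(name): a dict with "fovy" (degrees; the focal length in pixels is half the picture's height over the tangent of half this angle, whatever the lens; pixels are square), "cx", "cy" (the principal point, pixels), "D" ([k1, k2, p1, p2, k3] as OpenCV has them; the pictures are not rectified), "xyz" and "attitude" of the camera in the world. Camera axes: x right, y down, z forward; pixel columns grow to the right and rows downward; lengths in m; the calibration is good to about 2 mm. A picture is of the moment at which its call begins. camera_params takes no time and is no camera call.
- env.sign_off(): hands the job in, once; it reports no verdict.
Trained networks look in the newest picture that a camera, given by its name, has taken for a name from the list of things; names that differ only in an ending like _2 or _b are one class to them, and where a whole thing is asked for, a point or a joint stands for the part that bears it (a point fixed in the world has none). Each returns a list of dicts, best first, with "conf" (0 to 1); they miss things now and then, are a little off and sometimes report something else, mostly with a low value. They report only what shows in the picture. A call takes as long as a camera call. They do not tell look-alikes from the thing itself.
- env.recognise(camera, thing): "xy" ([column, row] in pixels, amid what is visible of it).
- env.regions_of(camera, thing): "region" (384x512 bool, what is visible of it) and "xy" ([column, row] in pixels, amid what is visible of it).
The state is a dict: "t": time; "joints": joint angles; "dq": joint speeds; "joint_efforts": joint torques, N m; "position": TCP position; "tool_rot": TCP orientation; "wrist_force": force on the tool from outside, world axes, zero at the start; "torque": the same for the moment, N m; "grip_width": finger opening in m.
Only numpy, scipy, OpenCV 4.12 (cv2) and the standard library are available. Lean on these libraries where they do the work, as an engineer would, in place of code of your own. Each camera call takes 0.05 s, during which the arm holds its last target. There are 200 camera calls.

### The job

An orange plug is stuck low in the clear sleeve on the clamp stand. Lift the red-handled push rod out of its teal block, feel its tip into the mouth of the sleeve (which stands 9 mm off the clamp's centre) and push the plug slowly out of the bottom into the weighing pan, pressing gently so that the stand and sleeve never take more than 35 N; then put the rod back down in its block hole, upright, and let go. Leave the two vials and the jar where they stand.

Things in the scene. Friction and masses are not known exactly. Their poses are not given: they have to be found in the camera images.
- stand: Fixed aluminium clamp stand. Origin: centre of the underside of its base plate (110 x 100 x 10 mm) on the table, which is at height 0; z up. A post on its +y side (43 mm from the centre, 117 mm high) carries a clamp ring, 60 mm outer diameter, 104 to 116 mm above the table; a black rubber insert in it holds a clear upright sleeve.
- clamp_center (a point): Point on the ring's axis at the height of the sleeve's flat top, 130 mm above the table. The sleeve's own axis stands 9 mm beside this axis, in an unknown horizontal direction that differs every time. The sleeve ends here in a flat clear flange, 48 mm in diameter, with the bore's mouth (15 mm, blue ring round it) in its middle, no funnel. It does not give.
- sleeve_foot (a point): Point on the ring's axis (not the sleeve's own) at the height of the sleeve's open lower end, 55 mm above the table. The sleeve's bore is straight, 15 mm in diameter, from here up to the flange at 130 mm.
- plug_top (a point): Point on the ring's axis (not the plug's own) at the height of the stuck plug's top, 92 mm above the table. Orange plug: 13 mm diameter, 24 mm long, 30 g, tapered at both ends, standing in the bore on the jaws.
- jaw_level (a point): Point on the ring's axis at the height of two black sprung jaws, 67 mm above the table, that narrow the bore to 9.4 mm and hold up the plug. They are heavily damped: at 15 mm/s the plug resists with roughly 5 to 12 N, faster pushing loads the sleeve more. The plug drops free when the rod's tip is about 73 mm above the table; go on to 60 mm to be sure.
- pan (a joint): Travel of the sprung steel weighing pan (70 x 70 mm, 22 mm high, open on top, its floor 19 mm above the table) that lies under the sleeve on the stand; 0 when empty, about 0.0037 m down with the plug lying in it.
- rod_grip (a point): Centre of the push rod's red round handle (20 mm diameter, 45 mm tall), on the rod's axis; z runs along the rod, up towards the handle. It stands upright in the block, this point 142.5 mm above the table; it weighs 0.1 to 0.2 kg. From the bottom: a steel nose of 9 mm diameter, 25 mm long, then (short cone, 2.5 mm) a steel shaft of 12 mm diameter up to 110 mm, then the handle.
- rod_tip (a point): Centre of the rod's lower end face, on its axis, 132.5 mm below rod_grip.
- block_hole0 (a point): Centre of the mouth of the rod's hole in the teal tool block (100 x 100 mm, 65 mm high, fixed): hole of 15 mm diameter, 55 mm deep with a 3 mm chamfer, in the middle of the top face, 65 mm above the table. The other holes of the block are shallow looks only.
- vial_a_mid (a point): Middle of the small clear vial with red cap (28 mm diameter, 50 mm tall), a bystander.
- vial_b_mid (a point): Middle of the amber vial with white cap (28 mm diameter, 60 mm tall), a bystander.
- jar_c_mid (a point): Middle of the white jar with blue cap (44 mm diameter, 65 mm tall), a bystander.
Mind the look-alikes: they are no part of the job. There is more than one size of the part that bears rod_grip; the job needs the middle-sized.

How it is judged:
By the outcome, as a careful person would: the job done as asked, in the order asked, and still so for the second after the job is handed in, with the robot touching nothing.
It also fails if it takes over 72 s, if anything falls off the work surface, if the arm or the gripper's body presses on something with over 40 N, if the wrist force passes 120 N, or if a joint passes its speed limit or range.

## Working session

There is one attempt and no reset: what is moved stays moved. The work goes in short steps, Python scripts to look and compute and a tool call to move; the robot and the scene stay as the last step left them, time stands still between calls to the robot, and variables do not carry over. Pictures are saved under pics/ and viewed, about 8 in all and at most 12, crops included, and the job is handed in when it is done.

Besides the shell and the picture viewer there is one more tool, called after "Request:" by a JSON object that holds its "fn" and its "kwargs", one argument or row to a line. apply_moves: Moves the arm, as the interface text tells. Its arguments: {"type":"object","properties":{"increments":{"type":"array"},"hand":{"type":"number"},"force":{"type":"number"}},"required":["increments"]}

```bash
ls; mkdir -p pics; cat > h.py <<'E'
import numpy as np, cv2
from station import env
from scipy.spatial.transform import Rotation as R
def cam(n):
    p=env.camera_params(n); f=192/np.tan(np.radians(p['fovy'])/2)
    K=np.array([[f,0,p['cx']],[0,f,p['cy']],[0,0,1.]]); a=np.array(p['attitude'])
    M=R.from_quat(np.r_[a[1:],a[0]]).as_matrix() if a.size==4 else a.reshape(3,3)
    return K,np.array(p['D'],float),M,np.array(p['xyz'])
def ray(n,uv):
    K,D,M,c=cam(n); q=cv2.undistortPoints(np.array([[uv]],float),K,D)[0,0]
    return c,M@np.r_[q,1]
def atz(n,uv,z):
    c,d=ray(n,uv); return c+d*(z-c[2])/d[2]
def proj(n,P):
    K,D,M,c=cam(n); return cv2.projectPoints(((np.atleast_2d(P)-c)@M)[:,None],np.zeros(3),np.zeros(3),K,D)[0][:,0]
def tri(l):
    A=0;b=0
    for n,uv in l:
        c,d=ray(n,uv); d=d/np.linalg.norm(d); Q=np.eye(3)-np.outer(d,d); A=A+Q;b=b+Q@c
    return np.linalg.solve(A,b)
E
python3 - <<'E'
from h import *
for n in('top','side'):
    im=env.snapshot(n); cv2.imwrite(f'pics/{n}0.png',im); print(n,env.camera_params(n))
    for t in('stand','clamp_center','rod_grip','rod_tip','block_hole0','pan','vial_a_mid','vial_b_mid','jar_c_mid','plug_top'):
        try: print(t,[(np.round(r['xy']).tolist(),round(r['conf'],2)) for r in env.recognise(n,t)][:5])
        except Exception as e: print(t,e)
s=env.read_state();print(s)
E
```

```text
pics
top {'fovy': 49.71414686389081, 'cx': 251.9958715723956, 'cy': 196.4514117050687, 'D': array([-0.12442943,  0.        ,  0.        ,  0.        ,  0.        ]), 'xyz': array([ 0.53910484, -0.01140903,  0.84126086]), 'attitude': array([-0.0249658 ,  0.71467411, -0.69897491,  0.00718978])}
stand [([162.0, 208.0], 0.67)]
clamp_center [([165.0, 212.0], 0.92), ([264.0, 269.0], 0.36)]
rod_grip [([325.0, 109.0], 0.74), ([333.0, 181.0], 0.62)]
rod_tip [([333.0, 182.0], 0.73), ([323.0, 112.0], 0.57), ([307.0, 245.0], 0.46)]
block_hole0 [([320.0, 188.0], 0.93), ([254.0, 208.0], 0.3)]
pan [([171.0, 211.0], 0.61)]
vial_a_mid [([266.0, 267.0], 0.74)]
vial_b_mid [([254.0, 209.0], 0.53)]
jar_c_mid [([244.0, 129.0], 0.55)]
plug_top [([163.0, 210.0], 0.71)]
side {'fovy': 48.43545062277286, 'cx': 257.59696087492006, 'cy': 185.97858739823096, 'D': array([-0.07707114,  0.        ,  0.        ,  0.        ,  0.        ]), 'xyz': array([ 0.47642991, -0.5781643 ,  0.45103002]), 'attitude': array([-0.49246739,  0.86671789, -0.06712171,  0.04207911])}
stand [([228.0, 171.0], 0.77)]
clamp_center [([228.0
[... 405 characters left out ...]
_top [([227.0, 176.0], 0.6)]
{'t': 1.1, 'joints': array([ 1.02301000e+00,  3.42004290e-01,  1.52408088e+00, -1.85564542e-05,
        1.27539252e+00, -1.45996677e-01]), 'dq': array([-0.00072285, -0.00185897, -0.00109254, -0.00019415,  0.00064663,
       -0.00115978]), 'joint_efforts': array([ 3.83231827e-04, -4.31134057e+01, -2.44477254e+01,  7.18697137e-02,
        4.80880716e-02,  2.86082816e-06]), 'position': array([0.20530731, 0.48322168, 0.24074496]), 'tool_rot': array([2.78898390e-05, 1.99543592e-01, 9.79888948e-01, 5.10390616e-05]), 'wrist_force': array([-0.10685973, -0.9329348 , -0.2334422 ]), 'torque': array([-0.05525757,  0.00627171, -0.0163749 ]), 'grip_width': 0.09160795316869444}
```

```bash
python3 - <<'E'
import cv2,numpy as np
a=cv2.imread('pics/top0.png')[70:300,110:380];b=cv2.imread('pics/side0.png')[120:320,150:420]
a=cv2.resize(a,(690,588),interpolation=2);cv2.imwrite('pics/c0.png',a)
b=cv2.resize(b,(783,580),interpolation=2);cv2.imwrite('pics/c1.png',b)
E
```

```text
(no output)
```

View pics/c0.png

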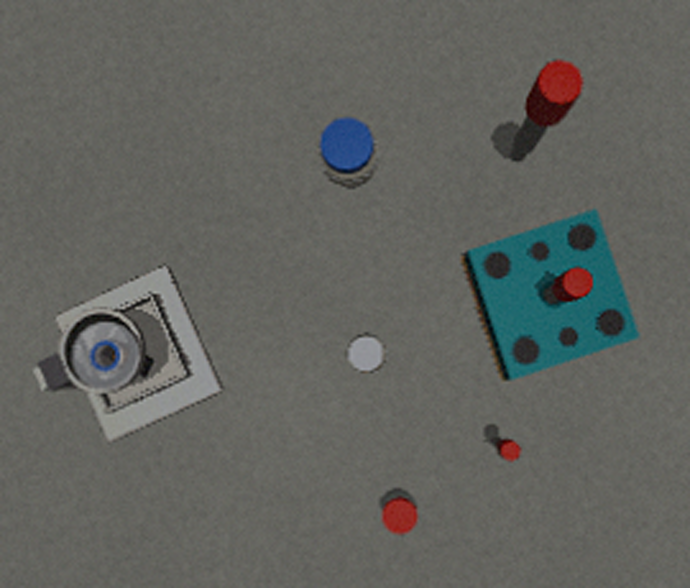

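View pics/c1.png

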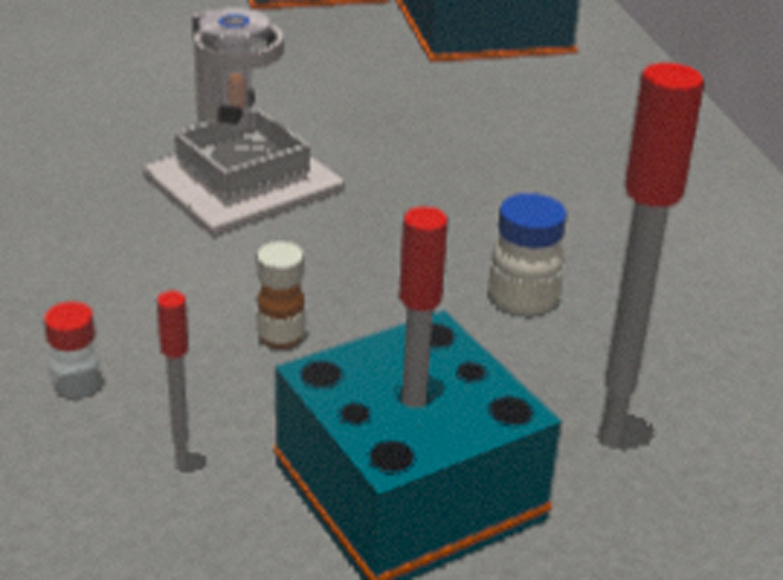

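The crops show three red-handled rods. The long, thick one stands free at top (325,109) / side (372,188), the small one at top (307,245) / side (208,240), and the middle-sized one stands in the teal block at top (333,181) / side (292,217), which is the one I need. The blue mouth ring is at about top (151,209) / side (230,127). The jar, the amber vial and the red-capped vial are bystanders.

```bash
cat >> h.py <<'E'
def blob(im,kind,c,r):
    b,g,rr=[im[...,i].astype(int) for i in range(3)]
    m={'blue':(b>rr+30)&(b>g+20),'red':(rr>g+60)&(rr>b+60),'redtop':(rr>185)&(g<80),'teal':(g>rr+40)&(b>rr+40)}[kind]
    y,x=np.nonzero(m); k=np.hypot(x-c[0],y-c[1])<r
    return x[k],y[k]
def cen(x,y): # ellipse centre from hull
    p=cv2.convexHull(np.c_[x,y].astype(np.float32)); return cv2.fitEllipse(p)[0] if len(p)>4 else (x.mean(),y.mean()),len(x)
E
python3 - <<'E'
from h import *
T=cv2.imread('pics/top0.png');S=cv2.imread('pics/side0.png')
bt=cen(*blob(T,'blue',(151.5,209),10));bs=cen(*blob(S,'blue',(230.3,127),10));print(bt,bs)
print('mouth top@.13',atz('top',bt[0],.13),'side',atz('side',bs[0],.13),'tri',tri([('top',bt[0]),('side',bs[0])]))
x,y=blob(T,'redtop',(335.5,180),9);rt=(x.mean(),y.mean());print(rt,len(x));print('rod top@.165',atz('top',rt,.165))
x,y=blob(S,'redtop',(296.5,195),12);k=y<y.min()+10;rs=((x[k].min()+x[k].max())/2,195.);print(rs,y.min(),y.max());print('side',atz('side',(150+426/2.9,120+218/2.9),.165))
x,y=blob(S,'red',(296,210),25);print('redhandle centroid',x.mean(),y.mean(),'tri',tri([('top',atz and proj('top',atz('top',rt,.165))[0]),('side',(150+426/2.9,120+218/2.9))]))
x,y=blob(T,'teal',(325,185),45);m=np.zeros((384,512),np.uint8);m[y,x]=255
h=cv2.convexHull(np.c_[x,y].astype(np.int32));q=cv2.approxPolyDP(h,6,True)[:,0];print(q.tolist())
for p in q: print(np.round(atz('top',p,.065),4))
q2=[(110+a/2.556,70+b/2.556) for a,b in((470,252),(597,209),(638,336),(508,379))]
Q=np.array([atz('top',p,.065) for p in q2]);print('block c',Q.mean(0),Q)
qs=[(110+a/2.556,70+b/2.556) for a,b in((57,319),(167,266),(221,389),(110,440))]
Q=np.array([atz('top',p,.01) for p in qs]);print('stand c',Q.mean(0),Q)
for n,p,z in(('a',(400,516),.05),('b',(366,353),.06),('jar',(347,144),.065),('big',(560,82),.2),('small',(510,450),.1)):print(n,atz('top',(110+p[0]/2.556,70+p[1]/2.556),z))
E
```

```text
((150.59832763671875, 208.61077880859375), 64) ((230.1577911376953, 126.8775634765625), 27)
mouth top@.13 [0.54628719 0.18281186 0.13      ] side [0.54662148 0.18083054 0.13      ] tri [0.54655965 0.18303468 0.12908333]
(np.float64(nan), np.float64(nan)) 0
rod top@.165 [nan nan nan]
(np.float64(296.5), 195.0) 192 198
side [ 0.59986071 -0.1336548   0.165     ]
redhandle centroid 295.61995249406175 207.7482185273159 tri [nan nan nan]
[[359, 201], [309, 217], [293, 168], [342, 152]]
[ 0.57   -0.1927  0.065 ]
[ 0.5381 -0.099   0.065 ]
[ 0.6294 -0.0674  0.065 ]
[ 0.6619 -0.1596  0.065 ]
block c [ 0.59891387 -0.13100059  0.065     ] [[ 0.62834816 -0.06904435  0.065     ]
 [ 0.66244095 -0.16255358  0.065     ]
 [ 0.56919104 -0.19386947  0.065     ]
 [ 0.53567533 -0.09853496  0.065     ]]
stand c [0.54891414 0.18768245 0.01      ] [[0.57478116 0.25480783 0.01      ]
 [0.61885925 0.16676489 0.01      ]
 [0.52238471 0.12064507 0.01      ]
 [0.47963144 0.20851203 0.01      ]]
a [ 0.43188507 -0.02195537  0.05      ]
b [0.55250679 0.00588781 0.06      ]
jar [0.70713391 0.02338705 0.065     ]
big [ 0.71958198 -0.1130649   0.2       ]
small [ 0.48636174 -0.0969683   0.1       ]<stdin>:5: RuntimeWarning: Mean of empty slice.
  ret = ret.dtype.type(ret / rcount)
```

Request:
{"fn": "apply_moves", "kwargs": {
  "increments": [
    [[0, 0, 1.2, 0, 0, 0], [15.8, -24.6, 1.2, 0, 0, 3.83], [15.8, -24.6, 1.2, 0, 0, 3.83], [15.8, -24.6, 1.2, 0, 0, 3.83], [15.8, -24.6, 1.2, 0, 0, 3.83], [15.8, -24.6, 1.2, 0, 0, 3.83], [15.8, -24.6, 1.2, 0, 0, 3.83], [15.8, -24.6, 1.2, 0, 0, 3.83], [15.8, -24.6, 1.2, 0, 0, 3.83], [15.8, -24.6, 1.2, 0, 0, 3.83], [15.8, -24.6, 1.2, 0, 0, 3.83], [15.8, -24.6, 1.2, 0, 0, 3.83]]
  ],
  "hand": 1,
  "force": 45
}}

```text
t: 2.1
position: [0.4469, 0.1067, 0.2711]
tool_rot: [0.0, 0.0, 1.0, 0.0]
wrist_force: [0.6, 0.3, 0.1]
grip_width: 0.092
```

```bash
python3 - <<'E'
from h import *
rt=(110+578/2.556,70+282/2.556)
print(atz('top',rt,.165),tri([('top',rt),('side',(150+426/2.9,120+218/2.9))]))
s=env.read_state();p=s['position'];print(s['t'],p,s['tool_rot'],s['joints'])
E
```

```text
[ 0.59910227 -0.13123258  0.165     ] [ 0.59981308 -0.13159605  0.16367737]
2.1 [0.44685221 0.10673695 0.27107388] [3.79158307e-04 4.37159993e-04 9.99999823e-01 1.39363741e-04] [ 6.72467875e-02  1.96017086e-01  1.63964929e+00  2.35047282e-04
  1.30515085e+00 -1.50273684e+00]
```

Request:
{"fn": "apply_moves", "kwargs": {
  "increments": [
    [[6.1, -9.53, 0, 0, 0, 0], [6.1, -9.53, 0, 0, 0, 0], [6.1, -9.53, 0, 0, 0, 0], [6.1, -9.53, 0, 0, 0, 0], [6.1, -9.53, 0, 0, 0, 0], [6.1, -9.53, 0, 0, 0, 0], [6.1, -9.53, 0, 0, 0, 0], [6.1, -9.53, 0, 0, 0, 0], [6.1, -9.53, -1.5, 0, 0, 0], [6.1, -9.53, -2.5, 0, 0, 0], [6.1, -9.53, -2.5, 0, 0, 0], [6.1, -9.53, -2.5, 0, 0, 0]]
  ]
}}

```text
t: 3.1
position: [0.5988, -0.1312, 0.2079]
tool_rot: [-0.001, 0.0, 1.0, 0.001]
wrist_force: [0.2, 0.3, 1.2]
grip_width: 0.0923
```

```bash
python3 - <<'E'
from h import *
s=env.read_state();print(s['position'],s['tool_rot'])
a=env.snapshot('side')[120:300,200:420];b=env.snapshot('top')[110:290,250:420]
cv2.imwrite('pics/g.png',np.hstack([cv2.resize(a,(440,360)),cv2.resize(b,(340,360))]))
E
```

```text
[ 0.59876383 -0.13116452  0.2078619 ] [-1.01483189e-03  4.04339377e-04  9.99999199e-01  6.39206790e-04]
```

View pics/g.png

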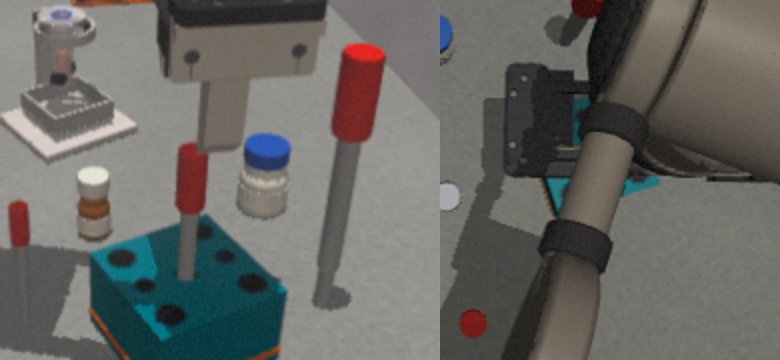

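The side crop shows the near finger in front of the middle rod's handle at crop (190,180), with the long rod clear to the right at crop (345,170). The top view is hidden by the arm. Next I descend and close.

Request:
{"fn": "apply_moves", "kwargs": {
  "increments": [
    [[0.03, 0, -1.4, 0, 0, 0], [0.03, 0, -2.4, 0, 0, 0], [0.03, 0, -2.8, 0, 0, 0], [0.03, 0, -2.8, 0, 0, 0], [0.03, 0, -2.8, 0, 0, 0]]
  ]
}}

```text
t: 3.62
position: [0.6018, -0.1317, 0.1422]
tool_rot: [0.003, 0.0, 1.0, -0.001]
wrist_force: [0.2, 0.1, -0.1]
grip_width: 0.092
```

Request:
{"fn": "apply_moves", "kwargs": {
  "increments": [
    [[0, 0, 0, 0, 0, 0], [0, 0, 0, 0, 0, 0], [0, 0, 0, 0, 0, 0], [0, 0, 0, 0, 0, 0], [0, 0, 0, 0, 0, 0], [0, 0, 0, 0, 0, 0], [0, 0, 0, 0, 0, 0], [0, 0, 0, 0, 0, 0], [0, 0, 0, 0, 0, 0], [0, 0, 0, 0, 0, 0]]
  ],
  "hand": 0,
  "force": 45
}}

```text
t: 4.45
position: [0.6018, -0.1317, 0.1422]
tool_rot: [0.003, 0.0, 1.0, -0.001]
wrist_force: [-0.3, 0.4, 0.3]
grip_width: 0.0296
```

Request:
{"fn": "apply_moves", "kwargs": {
  "increments": [
    [[0, 0, 0, 0, 0, 0], [0, 0, 0, 0, 0, 0], [0, 0, 0, 0, 0, 0], [0, 0, 0, 0, 0, 0], [0, 0, 0, 0, 0, 0], [0, 0, 0, 0, 0, 0]]
  ]
}}

```text
t: 4.95
position: [0.6017, -0.1316, 0.1421]
tool_rot: [0.003, 0.0, 1.0, -0.001]
wrist_force: [-0.3, 0.8, -0.3]
grip_width: 0.0192
```

Request:
{"fn": "apply_moves", "kwargs": {
  "increments": [
    [[0, 0, 0.5, 0, 0, 0], [0, 0, 1.1, 0, 0, 0], [0, 0, 1.7, 0, 0, 0], [0, 0, 2.3, 0, 0, 0], [0, 0, 2.9, 0, 0, 0], [0, 0, 3.5, 0, 0, 0], [0, 0, 4.1, 0, 0, 0], [0, 0, 4.7, 0, 0, 0], [0, 0, 5.3, 0, 0, 0], [0, 0, 5.8, 0, 0, 0], [0, 0, 6.0, 0, 0, 0], [0, 0, 6.0, 0, 0, 0]]
  ]
}}

```text
t: 5.95
position: [0.6021, -0.1318, 0.2933]
tool_rot: [0.004, 0.0, 1.0, -0.001]
wrist_force: [-0.3, -0.1, -0.3]
grip_width: 0.0194
```

```bash
python3 - <<'E'
from h import *
s=env.read_state();print(s['position'],s['tool_rot'],s['grip_width'],s['wrist_force'])
im=env.snapshot('side');cv2.imwrite('pics/s2.png',im)
for t in('rod_tip','rod_grip','block_hole0'): print(t,[(np.round(r['xy'],1).tolist(),round(r['conf'],2)) for r in env.recognise('side',t)][:5])
print(proj('side',[s['position']+[-.002,0,.0003],s['position']+[-.002,0,-.1322]]))
E
```

```text
[ 0.60210745 -0.13180966  0.29327678] [ 3.70299001e-03  1.50667902e-04  9.99992554e-01 -1.07579509e-03] 0.019354715509235804 [-0.25326846 -0.13050361 -0.2622313 ]
rod_tip [([212.0, 241.0], 0.88), ([299.9, 142.3], 0.79), ([372.5, 188.3], 0.69)]
rod_grip [([371.7, 187.1], 0.89), ([298.1, 143.4], 0.88), ([209.3, 240.9], 0.67)]
block_hole0 [([291.5, 271.9], 0.58)]
[[302.77325993  96.91179648]
 [296.57761988 197.00846232]]
```

```bash
python3 - <<'E'
import cv2
a=cv2.imread('pics/s2.png')[70:300,200:400];cv2.imwrite('pics/g2.png',cv2.resize(a,(522,600),interpolation=2))
E
```

```text
(no output)
```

View pics/g2.png

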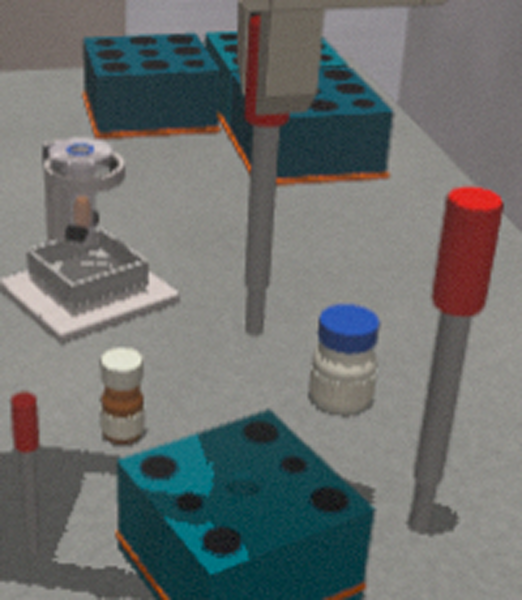

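The side view shows the middle rod lifted, hanging upright, its tip at about side (298,198). The block hole is empty and nothing else has moved. Next I carry it over the sleeve.

Request:
{"fn": "apply_moves", "kwargs": {
  "increments": [
    [[-0.15, 0.8, 0, 0, 0, 0], [-0.4, 2.2, 0, 0, 0, 0], [-0.65, 3.7, 0, 0, 0, 0], [-0.9, 5.2, 0, 0, 0, 0], [-1.15, 6.7, 0, 0, 0, 0], [-1.4, 8.2, 0, 0, 0, 0], [-1.65, 9.7, 0, 0, 0, 0], [-1.9, 11.1, 0, 0, 0, 0], [-2.05, 12.0, 0, 0, 0, 0], [-2.16, 12.55, 0, 0, 0, 0], [-2.16, 12.55, 0, 0, 0, 0], [-2.16, 12.55, 0, 0, 0, 0]]
  ]
}}

```text
t: 7.15
position: [0.5472, 0.1821, 0.2903]
tool_rot: [0.001, -0.0, 1.0, -0.001]
wrist_force: [0.2, -0.1, -1.3]
grip_width: 0.0192
```

```bash
python3 - <<'E'
from h import *
print('tip before, side frame',atz('side',(297.7,197.6),.161),'tcp .6021 -.1318')
s=env.read_state();print(s['t'],s['position'],s['tool_rot'],s['grip_width'],s['wrist_force'])
a=env.snapshot('side');b=env.snapshot('top');cv2.imwrite('pics/s3.png',a);cv2.imwrite('pics/t3.png',b)
x,y=blob(a,'blue',(230.3,127),10);print(len(x),cen(x,y) if len(x)>5 else 0)
a=a[60:160,190:270];b=b[160:260,100:200]
cv2.imwrite('pics/g3.png',np.hstack([cv2.resize(a,(400,500),interpolation=2),cv2.resize(b,(400,500)[:1]+(500,))[:, :390]]))
E
```

```text
tip before, side frame [ 0.60122456 -0.13328029  0.161     ] tcp .6021 -.1318
7.15 [0.5472399  0.18212096 0.29027453] [ 1.18352726e-03 -3.75328698e-04  9.99998986e-01 -6.96958604e-04] 0.01923651611971041 [ 0.19153085 -0.11272843 -1.31138338]
4 0
```

View pics/g3.png

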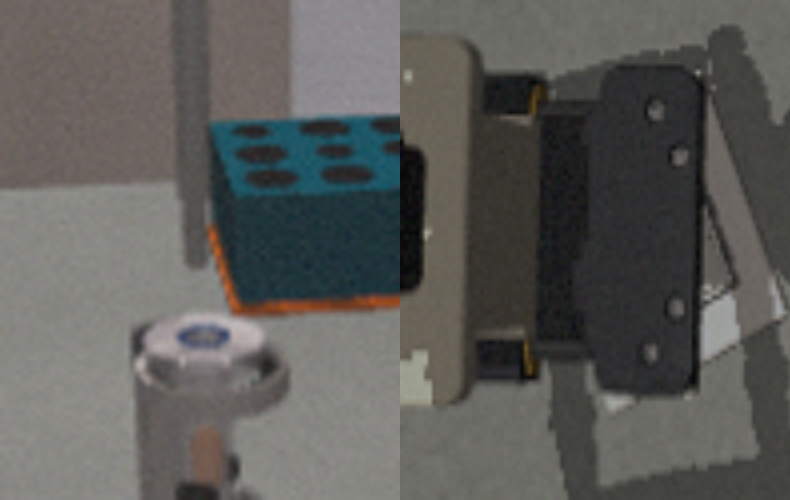

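The side crop shows the tip at about side (229.2,112.9), just above and slightly left of the mouth ring at (230.6,127.2). The top view is hidden by the gripper.

```bash
python3 - <<'E'
from h import *
print(atz('side',(229.2,112.9),.1582),atz('side',(230.6,127.2),.13),atz('side',(230.16,126.88),.13), proj('side',[[.5465,.1825,.13],[.5465,.1835,.13],[.5475,.1825,.13]]))
E
```

```text
[0.54558352 0.18160349 0.1582    ] [0.54729746 0.17913544 0.13      ] [0.54662445 0.18081802 0.13      ] [[230.00575079 126.54500094]
 [229.95259561 126.34420744]
 [230.52380107 126.51549583]]
```

Request:
{"fn": "apply_moves", "kwargs": {
  "increments": [
    [[0.05, 0, -0.4, 0, 0, 0], [0.05, 0, -0.8, 0, 0, 0], [0.05, 0, -0.92, 0, 0, 0], [0.05, 0, -0.92, 0, 0, 0], [0.05, 0, -0.92, 0, 0, 0]]
  ]
}}

```text
t: 7.67
position: [0.5489, 0.1805, 0.267]
tool_rot: [0.001, 0.001, 1.0, -0.001]
wrist_force: [0.3, -0.8, 0.0]
grip_width: 0.0191
```

```bash
python3 - <<'E'
from h import *
s=env.read_state();print(s['t'],s['position'],s['tool_rot'],s['grip_width'],s['wrist_force'])
a=env.snapshot('side');cv2.imwrite('pics/s4.png',a)
a=a[95:165,200:264];cv2.imwrite('pics/g4.png',cv2.resize(a,(512,560),interpolation=2))
E
```

```text
7.6667 [0.54885903 0.1805211  0.26699648] [ 8.59792799e-04  1.05426913e-03  9.99998780e-01 -7.67686887e-04] 0.01912761650621522 [ 0.25925671 -0.78612084  0.00786436]
```

View pics/g4.png

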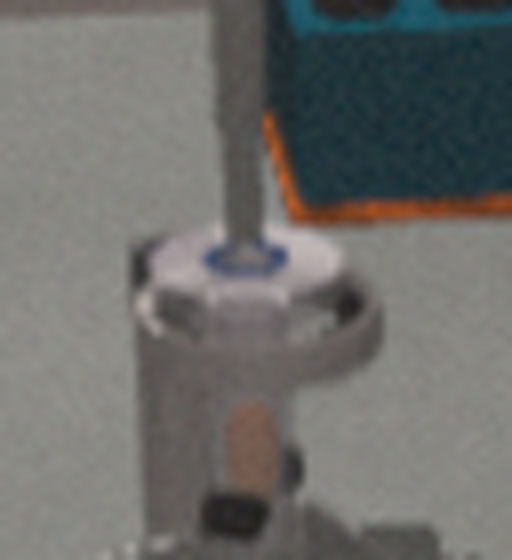

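The close crop shows the nose at 8x (244,240) and the ring centred at (246,258), so x is aligned within about 0.5 mm. The measured y is 1.5 mm short, so I correct that and feel downward.

Request:
{"fn": "apply_moves", "kwargs": {
  "increments": [
    [[0, 0.06, 0, 0, 0, 0], [0, 0.06, 0, 0, 0, 0], [0, 0.06, 0, 0, 0, 0], [0, 0.06, -0.05, 0, 0, 0], [0, 0.06, -0.1, 0, 0, 0], [0, 0.06, -0.15, 0, 0, 0], [0, 0.06, -0.2, 0, 0, 0], [0, 0.06, -0.22, 0, 0, 0], [0, 0.06, -0.22, 0, 0, 0]]
  ]
}}

```text
t: 8.47
position: [0.549, 0.1822, 0.2618]
tool_rot: [0.001, 0.001, 1.0, -0.001]
wrist_force: [-0.9, 0.6, -1.4]
grip_width: 0.0195
```

Request:
{"fn": "apply_moves", "kwargs": {
  "increments": [
    [[0, 0, -0.04, 0, 0, 0], [0, 0, -0.08, 0, 0, 0], [0, 0, -0.12, 0, 0, 0], [0, 0, -0.12, 0, 0, 0]]
  ]
}}

```text
t: 8.8
position: [0.5488, 0.1822, 0.2585]
tool_rot: [0.001, 0.001, 1.0, -0.001]
wrist_force: [-0.5, -0.1, -2.0]
grip_width: 0.0188
```

Request:
{"fn": "apply_moves", "kwargs": {
  "increments": [
    [[0, 0, -0.06, 0, 0, 0], [0, 0, -0.12, 0, 0, 0], [0, 0, -0.18, 0, 0, 0], [0, 0, -0.24, 0, 0, 0], [0, 0, -0.3, 0, 0, 0], [0, 0, -0.36, 0, 0, 0], [0, 0, -0.42, 0, 0, 0], [0, 0, -0.48, 0, 0, 0], [0, 0, -0.54, 0, 0, 0], [0, 0, -0.6, 0, 0, 0], [0, 0, -0.66, 0, 0, 0], [0, 0, -0.66, 0, 0, 0]]
  ]
}}

```text
t: 9.8
position: [0.5487, 0.1821, 0.2416]
tool_rot: [0.001, 0.001, 1.0, -0.001]
wrist_force: [0.3, -0.6, -0.5]
grip_width: 0.0198
```

```bash
python3 - <<'E'
from h import *
s=env.read_state();print(s['t'],s['position'],s['torque'],s['wrist_force'])
a=env.snapshot('side');cv2.imwrite('pics/s5.png',a)
a=a[95:165,200:264];cv2.imwrite('pics/g5.png',cv2.resize(a,(512,560),interpolation=2))
E
```

```text
9.8 [0.54870396 0.18212705 0.24157845] [ 0.03993651 -0.01166458 -0.03892593] [ 0.33794456 -0.60252208 -0.53844921]
```

View pics/g5.png

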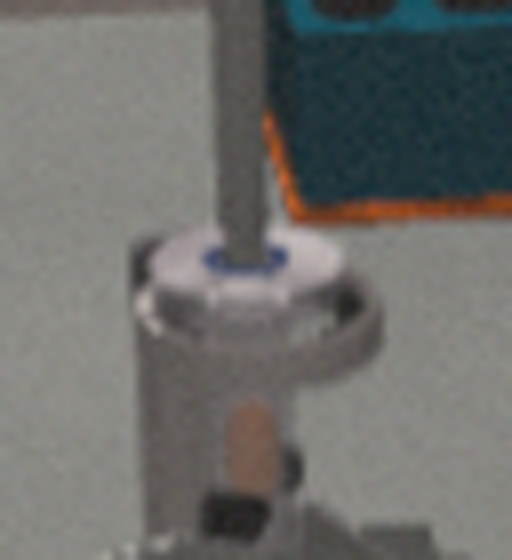

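The nose is inside the ring; the rod is at 8x x=243 against the ring centre at 246. I shift 0.5 mm in +x and let the shaft shoulder enter.

Request:
{"fn": "apply_moves", "kwargs": {
  "increments": [
    [[0.02, 0, 0, 0, 0, 0], [0.02, 0, -0.05, 0, 0, 0], [0.02, 0, -0.1, 0, 0, 0], [0.02, 0, -0.15, 0, 0, 0], [0.02, 0, -0.2, 0, 0, 0], [0.02, 0, -0.25, 0, 0, 0], [0.02, 0, -0.3, 0, 0, 0], [0.02, 0, -0.3, 0, 0, 0]]
  ]
}}

```text
t: 10.52
position: [0.5491, 0.1821, 0.234]
tool_rot: [0.001, 0.001, 1.0, -0.001]
wrist_force: [0.5, -0.9, -0.6]
grip_width: 0.0193
```

Request:
{"fn": "apply_moves", "kwargs": {
  "increments": [
    [[0, 0, -0.05, 0, 0, 0], [0, 0, -0.1, 0, 0, 0], [0, 0, -0.15, 0, 0, 0], [0, 0, -0.2, 0, 0, 0], [0, 0, -0.25, 0, 0, 0], [0, 0, -0.3, 0, 0, 0], [0, 0, -0.3, 0, 0, 0]]
  ]
}}

```text
t: 11.1
position: [0.549, 0.1821, 0.2261]
tool_rot: [0.0, 0.001, 1.0, -0.001]
wrist_force: [0.1, 0.4, -1.1]
grip_width: 0.0189
```

Request:
{"fn": "apply_moves", "kwargs": {
  "increments": [
    [[0, 0, -0.03, 0, 0, 0], [0, 0, -0.06, 0, 0, 0], [0, 0, -0.09, 0, 0, 0], [0, 0, -0.12, 0, 0, 0], [0, 0, -0.15, 0, 0, 0], [0, 0, -0.18, 0, 0, 0], [0, 0, -0.21, 0, 0, 0], [0, 0, -0.24, 0, 0, 0], [0, 0, -0.27, 0, 0, 0], [0, 0, -0.3, 0, 0, 0], [0, 0, -0.33, 0, 0, 0], [0, 0, -0.36, 0, 0, 0]]
  ]
}}

```text
t: 12.1
position: [0.5502, 0.1824, 0.2196]
tool_rot: [0.003, 0.001, 1.0, -0.0]
wrist_force: [-0.5, -0.1, 10.9]
grip_width: 0.0191
```

Request:
{"fn": "apply_moves", "kwargs": {
  "increments": [
    [[-0.02, 0, -0.1, 0, 0, 0], [-0.02, 0, -0.13, 0, 0, 0], [-0.02, 0, -0.16, 0, 0, 0], [-0.02, 0, -0.19, 0, 0, 0], [-0.02, 0, -0.22, 0, 0, 0], [-0.02, 0, -0.25, 0, 0, 0], [-0.02, 0, -0.28, 0, 0, 0], [-0.02, 0, -0.31, 0, 0, 0], [-0.02, 0, -0.34, 0, 0, 0], [-0.02, 0, -0.37, 0, 0, 0], [-0.02, 0, -0.4, 0, 0, 0], [-0.02, 0, -0.43, 0, 0, 0]]
  ]
}}

```text
t: 13.1
position: [0.5501, 0.1825, 0.2101]
tool_rot: [0.004, 0.001, 1.0, -0.0]
wrist_force: [-1.7, 0.9, 7.5]
grip_width: 0.019
```

Request:
{"fn": "apply_moves", "kwargs": {
  "increments": [
    [[-0.03, -0.01, -0.06, 0, 0, 0], [-0.03, -0.01, -0.09, 0, 0, 0], [-0.03, -0.01, -0.12, 0, 0, 0], [-0.03, -0.01, -0.15, 0, 0, 0], [-0.03, -0.01, -0.18, 0, 0, 0], [-0.03, -0.01, -0.21, 0, 0, 0], [-0.03, -0.01, -0.24, 0, 0, 0], [-0.03, -0.01, -0.27, 0, 0, 0], [-0.03, -0.01, -0.3, 0, 0, 0], [-0.03, -0.01, -0.33, 0, 0, 0], [-0.03, -0.01, -0.36, 0, 0, 0], [-0.03, -0.01, -0.39, 0, 0, 0]]
  ]
}}

```text
t: 14.1
position: [0.5492, 0.1822, 0.2]
tool_rot: [0.003, 0.001, 1.0, -0.0]
wrist_force: [-1.4, -1.0, -0.3]
grip_width: 0.0195
```

Request:
{"fn": "apply_moves", "kwargs": {
  "increments": [
    [[0, 0, -0.03, 0, 0, 0], [0, 0, -0.06, 0, 0, 0], [0, 0, -0.09, 0, 0, 0], [0, 0, -0.12, 0, 0, 0], [0, 0, -0.15, 0, 0, 0], [0, 0, -0.18, 0, 0, 0], [0, 0, -0.21, 0, 0, 0], [0, 0, -0.24, 0, 0, 0], [0, 0, -0.28, 0, 0, 0], [0, 0, -0.32, 0, 0, 0], [0, 0, -0.35, 0, 0, 0], [0, 0, -0.35, 0, 0, 0]]
  ]
}}

```text
t: 15.1
position: [0.5492, 0.1821, 0.191]
tool_rot: [0.003, 0.001, 1.0, -0.0]
wrist_force: [-0.3, -1.4, -1.2]
grip_width: 0.0195
```

```bash
python3 - <<'E'
from h import *
s=env.read_state();print(s['t'],s['position'],s['tool_rot'],s['wrist_force'])
a=env.snapshot('side');cv2.imwrite('pics/s6.png',a)
a=a[95:195,190:290];cv2.imwrite('pics/g6.png',cv2.resize(a,(590,590),interpolation=2))
E
```

```text
15.1 [0.54916942 0.18211625 0.19099683] [ 3.29449612e-03  9.43040867e-04  9.99994082e-01 -3.06329563e-04] [-0.27846687 -1.37242826 -1.24646257]
```

View pics/g6.png

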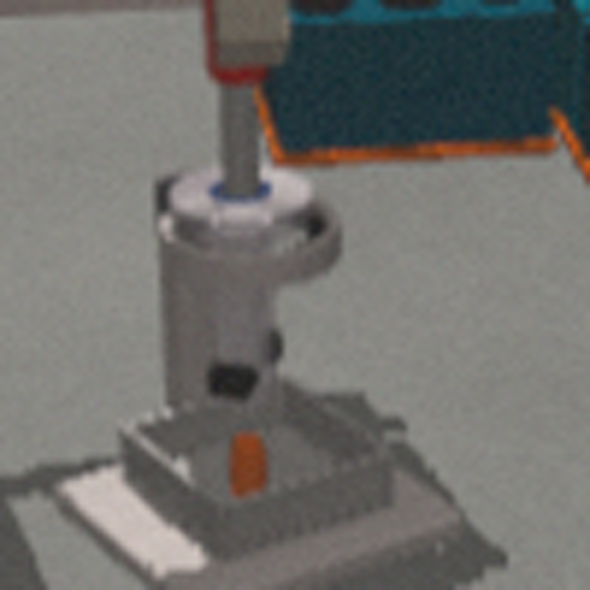

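The plug now lies upright in the pan (crop (248,462)) and the sleeve no longer holds orange. I withdraw straight up.

Request:
{"fn": "apply_moves", "kwargs": {
  "increments": [
    [[0, 0, 0.06, 0, 0, 0], [0, 0, 0.16, 0, 0, 0], [0, 0, 0.3, 0, 0, 0], [0, 0, 0.46, 0, 0, 0], [0, 0, 0.62, 0, 0, 0], [0, 0, 0.8, 0, 0, 0], [0, 0, 1.0, 0, 0, 0], [0, 0, 1.2, 0, 0, 0], [0, 0, 1.4, 0, 0, 0], [0, 0, 1.6, 0, 0, 0], [0, 0, 1.8, 0, 0, 0], [0, 0, 2.0, 0, 0, 0]]
  ]
}}

```text
t: 16.15
position: [0.5492, 0.1821, 0.2416]
tool_rot: [0.003, 0.001, 1.0, -0.0]
wrist_force: [-0.6, 0.7, -1.3]
grip_width: 0.0194
```

Request:
{"fn": "apply_moves", "kwargs": {
  "increments": [
    [[0, 0, 0.3, 0, 0, 0], [0, 0, 0.6, 0, 0, 0], [0, 0, 0.9, 0, 0, 0], [0, 0, 1.2, 0, 0, 0], [0, 0, 1.5, 0, 0, 0], [0, 0, 1.8, 0, 0, 0], [0, 0, 2.1, 0, 0, 0], [0, 0, 2.2, 0, 0, 0], [0, 0, 2.2, 0, 0, 0]]
  ]
}}

```text
t: 16.9
position: [0.5495, 0.1822, 0.2975]
tool_rot: [0.004, 0.001, 1.0, -0.0]
wrist_force: [-0.4, 0.5, -0.9]
grip_width: 0.019
```

Request:
{"fn": "apply_moves", "kwargs": {
  "increments": [
    [[0.15, -0.8, 0, 0, 0, 0], [0.4, -2.2, 0, 0, 0, 0], [0.65, -3.7, 0, 0, 0, 0], [0.9, -5.2, 0, 0, 0, 0], [1.15, -6.7, 0, 0, 0, 0], [1.4, -8.2, 0, 0, 0, 0], [1.6, -9.7, 0, 0, 0, 0], [1.85, -11.1, 0, 0, 0, 0], [2.0, -12.0, 0, 0, 0, 0], [2.09, -12.56, 0, 0, 0, 0], [2.09, -12.56, 0, 0, 0, 0], [2.09, -12.56, 0, 0, 0, 0]]
  ]
}}

```text
t: 17.9
position: [0.6016, -0.1316, 0.2969]
tool_rot: [0.004, 0.001, 1.0, 0.0]
wrist_force: [-0.9, 0.6, -1.1]
grip_width: 0.0192
```

Request:
{"fn": "apply_moves", "kwargs": {
  "increments": [
    [[0, 0, -0.2, 0, 0, 0], [0, 0, -0.6, 0, 0, 0], [0, 0, -1.0, 0, 0, 0], [0, 0, -1.4, 0, 0, 0], [0, 0, -1.8, 0, 0, 0], [0, 0, -2.2, 0, 0, 0], [0, 0, -2.5, 0, 0, 0], [0, 0, -2.7, 0, 0, 0], [0, 0, -2.8, 0, 0, 0], [0, 0, -2.8, 0, 0, 0], [0, 0, -2.8, 0, 0, 0]]
  ]
}}

```text
t: 18.82
position: [0.6018, -0.1318, 0.2272]
tool_rot: [0.004, 0.001, 1.0, 0.0]
wrist_force: [0.1, 0.3, -1.1]
grip_width: 0.0193
```

```bash
python3 - <<'E'
from h import *
s=env.read_state();print(s['t'],s['position'],s['tool_rot'],s['wrist_force'])
a=env.snapshot('side');cv2.imwrite('pics/s7.png',a)
a=a[205:305,245:345];cv2.imwrite('pics/g7.png',cv2.resize(a,(590,590),interpolation=2))
print(proj('side',[[.5998,-.1317,.065]]))
E
```

```text
18.8167 [ 0.60176974 -0.13176406  0.22724404] [3.90750492e-03 1.43040508e-03 9.99991306e-01 2.72316894e-04] [ 0.13485265  0.32168386 -1.11438844]
[[292.57719706 255.31106881]]
```

View pics/g7.png

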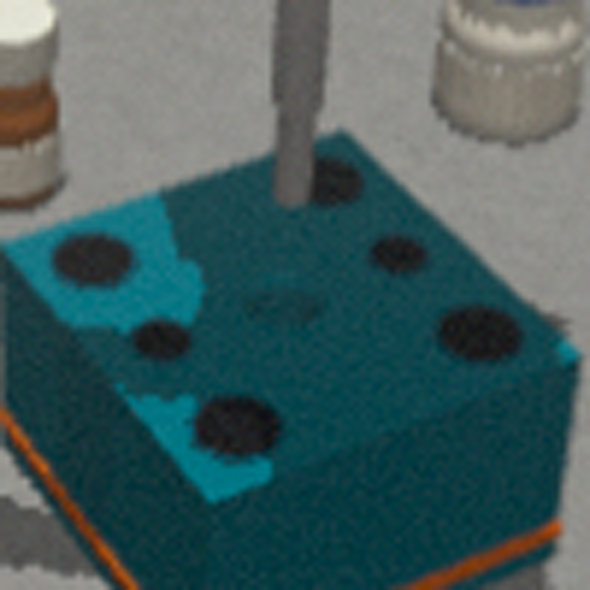

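The tip is at side (294.5,239). Dropping 30 mm straight down projects it to x≈293.1, against the hole at (293.3,256.7), so it is aligned. I lower it.

Request:
{"fn": "apply_moves", "kwargs": {
  "increments": [
    [[0, 0, -0.2, 0, 0, 0], [0, 0, -0.5, 0, 0, 0], [0, 0, -0.8, 0, 0, 0], [0, 0, -0.95, 0, 0, 0], [0, 0, -1.05, 0, 0, 0], [0, 0, -1.15, 0, 0, 0], [0, 0, -1.25, 0, 0, 0], [0, 0, -1.35, 0, 0, 0], [0, 0, -1.45, 0, 0, 0], [0, 0, -1.55, 0, 0, 0], [0, 0, -1.65, 0, 0, 0], [0, 0, -1.7, 0, 0, 0]]
  ]
}}

```text
t: 19.87
position: [0.6017, -0.1317, 0.1846]
tool_rot: [0.004, 0.001, 1.0, 0.0]
wrist_force: [-0.4, -0.2, -1.3]
grip_width: 0.0195
```

Request:
{"fn": "apply_moves", "kwargs": {
  "increments": [
    [[0, 0, -0.14, 0, 0, 0], [0, 0, -0.28, 0, 0, 0], [0, 0, -0.42, 0, 0, 0], [0, 0, -0.56, 0, 0, 0], [0, 0, -0.7, 0, 0, 0], [0, 0, -0.84, 0, 0, 0], [0, 0, -0.98, 0, 0, 0], [0, 0, -1.12, 0, 0, 0], [0, 0, -1.26, 0, 0, 0], [0, 0, -1.4, 0, 0, 0], [0, 0, -1.54, 0, 0, 0], [0, 0, -1.6, 0, 0, 0]]
  ]
}}

```text
t: 20.87
position: [0.6015, -0.1317, 0.1439]
tool_rot: [0.004, 0.001, 1.0, 0.0]
wrist_force: [0.3, 0.8, -1.4]
grip_width: 0.0192
```

Request:
{"fn": "apply_moves", "kwargs": {
  "increments": [
    [[0, 0, -0.04, 0, 0, 0], [0, 0, -0.06, 0, 0, 0], [0, 0, -0.08, 0, 0, 0], [0, 0, -0.08, 0, 0, 0]]
  ]
}}

```text
t: 21.2
position: [0.6016, -0.1317, 0.1422]
tool_rot: [0.004, 0.001, 1.0, 0.0]
wrist_force: [-0.1, 0.3, -0.3]
grip_width: 0.019
```

Request:
{"fn": "apply_moves", "kwargs": {
  "increments": [
    [[0, 0, -0.02, 0, 0, 0], [0, 0, -0.04, 0, 0, 0], [0, 0, -0.04, 0, 0, 0]]
  ]
}}

```text
t: 21.45
position: [0.602, -0.1317, 0.1421]
tool_rot: [0.004, 0.001, 1.0, 0.0]
wrist_force: [-2.4, 1.2, 4.6]
grip_width: 0.0192
```

The rod is seated: +4.6 N at the same height as the original grasp. I release and let the fingers open fully.

Request:
{"fn": "apply_moves", "kwargs": {
  "increments": [
    [[0, 0, 0, 0, 0, 0], [0, 0, 0, 0, 0, 0], [0, 0, 0, 0, 0, 0], [0, 0, 0, 0, 0, 0], [0, 0, 0, 0, 0, 0], [0, 0, 0, 0, 0, 0], [0, 0, 0, 0, 0, 0], [0, 0, 0, 0, 0, 0], [0, 0, 0, 0, 0, 0], [0, 0, 0, 0, 0, 0]]
  ],
  "hand": 1
}}

```text
t: 22.28
position: [0.6019, -0.1317, 0.142]
tool_rot: [0.004, 0.001, 1.0, 0.0]
wrist_force: [0.8, -0.5, 0.2]
grip_width: 0.0818
```

Request:
{"fn": "apply_moves", "kwargs": {
  "increments": [
    [[0, 0, 0.4, 0, 0, 0], [0, 0, 1.0, 0, 0, 0], [0, 0, 1.8, 0, 0, 0], [0, 0, 2.6, 0, 0, 0], [0, 0, 3.4, 0, 0, 0], [0, 0, 4.2, 0, 0, 0], [0, 0, 5.0, 0, 0, 0], [0, 0, 5.2, 0, 0, 0], [0, 0, 5.2, 0, 0, 0], [0, 0, 5.2, 0, 0, 0]]
  ]
}}

```text
t: 23.12
position: [0.6017, -0.1317, 0.2716]
tool_rot: [0.004, 0.001, 1.0, 0.0]
wrist_force: [-1.0, -0.3, 0.3]
grip_width: 0.0918
```

```bash
python3 - <<'E'
from h import *
s=env.read_state();print(s['t'],s['position'],s['grip_width'],s['wrist_force'])
a=env.snapshot('side');cv2.imwrite('pics/s8.png',a)
a=a[110:320,150:420];cv2.imwrite('pics/g8.png',cv2.resize(a,(770,599),interpolation=2))
E
```

```text
23.1167 [ 0.60167907 -0.1316907   0.27158464] 0.09178797140424477 [-0.97807488 -0.28845435  0.32051498]
```

View pics/g8.png

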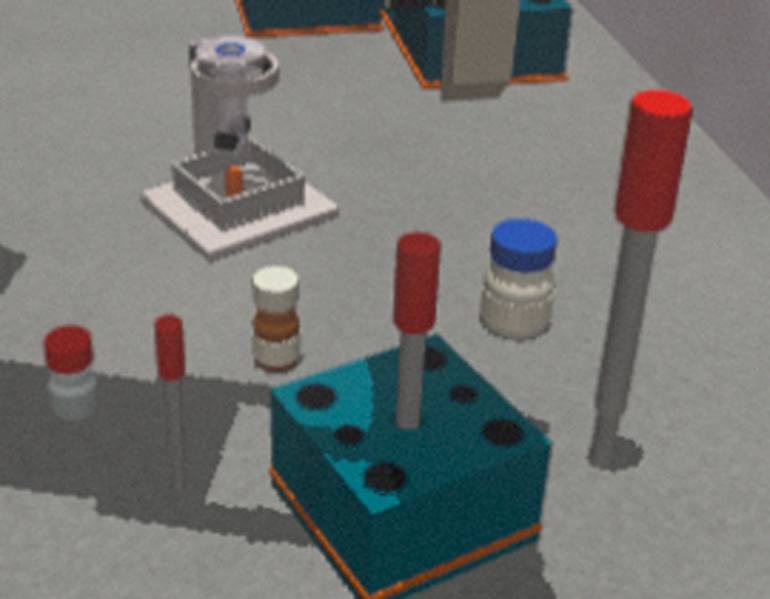

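The rod stands upright in its hole (crop (410,330)). The plug is in the pan (crop (234,181)), and the vials, the jar and the other rods stand where they were. The gripper is well clear.

```bash
python3 -c "
from station import env
print(env.sign_off())"
```

```text
the job is handed in; nothing more can be done
None
```

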